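Lock a printing block in the studio's cam clamp

ROBOT

A 7-joint arm with a two-finger parallel gripper is mounted at the origin on the work surface. World frame = base frame: x ahead of the robot, y to its left, z up, the work surface at z = 0. Lengths are in m, angles in rad, forces in N, time in s.
With the tool pointing down it reaches from about 0.425 to 0.95 m from the base axis. Payload 4.7 kg.
Tool frame: the origin (TCP) lies midway between the tips of the shut fingers; the grasp point (between the pads) lies 19 mm behind it; z points along the fingers, y is the direction in which the jaws open and shut (so a half turn about z gives the same grasp; the last joint's range is limited). The gripper opens to 85 mm and grips with 20 to 120 N. Pads are 22 mm wide; open, the fingers measure 114 mm over their backs; the gripper's body (76 mm by 85 mm) begins 54 mm behind the grasp point. The pads swing forward as they close: fully open they stand 13 mm farther back than shut.
Start: joints at [1.315, 0.469, -0.049, 1.532, 0.024, 1.141, -0.082], TCP at [0.152, -0.658, 0.231] pointing down, gripper open.
Joint ranges: [-2.59, 2.59], [-0.33, 1.99], [-1.39, 1.29], [0.1, 2.45], [-1.04, 4.18], [0.21, 1.99], [-2.66, 2.66]. Speed limits (rad/s): [2.57, 2.57, 3.14, 3.14, 3.14, 3.14, 3.14].

INTERFACE

Orientations are given as a unit quaternion [w, x, y, z].
In Python, from cell import ctrl gives the robot as it stands.
- The arm moves only by the tool step_arm, never from a script. Its argument "steps" is a list of rows, each an object with "slide": the shift along the tool's x, y, z in mm, a list of three; "turn": the turn, a rotation vector about the tool's x, y, z in rad, a list of three; "grip": the opening, from 0 (shut) to 1 (fully open). In form: [{"slide": [x, y, z], "turn": [wx, wy, wz], "grip": grip}, ...]. A call has exactly 5 rows; each row is the pose to reach, as a shift and turn from the pose commanded when the call began, along the tool's axes at that moment; what a row does not reach only later rows make up. A row lasts 1/10 s, in which the tool goes at most 50 mm and 8.59 degrees, less where a joint would pass 70% of its speed; a pose out of reach is approached as far as the arm can. A call with a gripper value outside its range is refused whole. The fingers move at their own pace and stop on an object; "newtons" is the grip in N (left out, the last holds). Time passes only in rows, so rows that repeat a pose let the fingers close, or fill a call up. It gives the time, the measured TCP pose, the force and the opening at its end, in the units of the state.
- ctrl.observe(): the state, without advancing time (a new reading comes with each control period).
- ctrl.get_image(name): name is "side" or "top" or "wrist"; returns a dict with "pixels" (384x512x3 uint8, blue, green, red), "z_map" (384x512 float32, m along the optical axis (not along the pixel's ray), 0 where there is no reading), "fx", "fy", "cx", "cy" (pixels), "origin" and "attitude" of the camera in the world. Camera axes: x right, y up, looking along -z (the intrinsics and any distortion apply to the point x, -y, -z); pixel columns grow to the right and rows downward; lengths in m; the calibration is good to about 2 mm. A picture is of the moment at which its call begins.
- ctrl.sign_off(): hands the job in, once; it reports no verdict.
The state is a dict: "t": time; "joint_positions": joint angles; "joint_vel": joint speeds; "effort": joint torques, N m; "ee_pos": TCP position; "orientation": TCP orientation; "contact_force": force on the tool from outside, world axes, zero at the start; "moment": the same for the moment, N m; "grip_width": finger opening in m.
Only numpy, scipy, OpenCV 4.12 (cv2) and the standard library are available. Lean on these libraries where they do the work, as an engineer would, in place of code of your own. Each camera call takes 0.05 s, during which the arm holds its last target.

TASK

Two hand-cranked cam clamps stand on the studio table; one holds a green-faced printing block, the other is empty. On the clamp with the block, take the upright wooden crank handle and crank it counter-clockwise as seen from above until the brass follower roller rests on the orange-painted flat of the cam, then let go. The block must stay lying in its bed.

Things in the scene. Friction and masses are not known exactly. Their poses are not given: they have to be found in the camera images.
- clamp: Cam clamp holding the block, fixed. Plywood base 240x120x12 mm. Origin on the vertical camshaft axis at table height; z up, +x from shaft towards roller, jaw, block and fence. Aluminium cam (radius up to 45 mm, top at 30 mm), under a steel crank arm 20 mm wide, top at 52 mm; only the handle is higher. The cam drives the jaw 12 mm along +x. An identical empty clamp stands on the other side.
- clamp_handle (a point): Middle of the loaded clamp's crank handle: upright dark wooden grip, 21 to 27 mm in diameter (27 at this point), 54 to 112 mm above the table, this point at 85 mm. It circles the camshaft axis at 75 mm radius and constant height. The grip spins freely on its pin, so the gripper need not turn with the crank.
- clamp_cam (a joint): Angle of the loaded clamp's cam and crank, rad, 0 to 3.6 (stops), growing counter-clockwise from above; starts at 0 to 0.4. The orange flat is under the roller from 1.35 to 2.25, centre 1.8, where the crank points along the clamp's -y (at 0: along -x, 13 degrees to the +y side). Past it the jaw reopens. Needs 0.3 to 0.5 N m (4 to 7 N at the handle); stays put on the flat.
- block: Printing block: wood with dark green face, 70 (x) x 90 (y) x 18 mm, about 0.11 kg, loose, lying on the clamp's base between jaw pad and fence, underside 12 mm above the table. Origin: centre of its underside, 126 to 128 mm from the camshaft axis along the clamp's +x. The jaw squeezes it against the fence; it need not be touched.

How it is judged:
At the end, for the whole second after the job is handed in: The loaded clamp's cam is at rest with the roller on the orange flat (crank angle 1.35 to 2.25 rad, that is within 26 degrees of its middle), and the block lies flat in its bed on the clamp: within 8 mm along and 20 mm across, 6 mm in height, tilted less than 10 degrees (value of joint clamp_cam between 1.35 and 2.25 rad and velocity of joint clamp_cam between -0.05 and 0.05 rad/s and x of block in the frame of clamp between 0.12 and 0.136 m and y of block in the frame of clamp between -0.02 and 0.02 m and z of block in the frame of clamp between 0.006 and 0.018 m and angle between block's own z axis and vertical below 0.18 rad); the robot touches nothing.
It also fails if it takes over 29 s, if anything falls off the work surface, if the arm or the gripper's body presses on something with over 40 N, if the wrist force passes 120 N, or if a joint passes its speed limit or range.

## Working session

There is one attempt and no reset: what is moved stays moved. The work goes in short steps, Python scripts to look and compute and a tool call to move; the robot and the scene stay as the last step left them, time stands still between calls to the robot, and variables do not carry over. Pictures are saved under pics/ and viewed, and the job is handed in when it is done.

Besides the shell and the picture viewer there is one more tool, called after "Request:" by a JSON object that holds its "fn" and its "kwargs". step_arm: Moves the arm, as the interface text tells. Its arguments: {"type":"object","properties":{"steps":{"type":"array"},"newtons":{"type":"number"}},"required":["steps"]}

```bash
ls; mkdir -p pics; python3 - <<'E'
from cell import ctrl
import cv2,pickle
o=ctrl.observe();print(o)
for n in("top","side"):
    i=ctrl.get_image(n);pickle.dump(i,open(n+".pkl","wb"));cv2.imwrite(f"pics/{n}0.png",i["pixels"]);print(n,i["fx"],i["fy"],i["cx"],i["cy"],i["origin"],i["attitude"],i.keys())
E
```

```text
pics
{'t': 0.0, 'joint_positions': array([ 1.31509901,  0.46942403, -0.04859661,  1.53369493,  0.02411464,
        1.1409709 , -0.08229394]), 'joint_vel': array([ 1.13811822e-03,  4.68538657e-04, -3.66463816e-04,  1.60912571e-05,
        1.30757489e-03, -9.25179965e-04,  3.28160157e-04]), 'effort': array([ 9.50848007e-04, -5.10306859e+01, -4.63612319e-02, -2.37716210e+01,
        1.06851541e-02,  7.46470381e-03, -3.75197857e-06]), 'ee_pos': array([ 0.15165747, -0.65715042,  0.23027272]), 'orientation': array([-9.43860730e-04,  9.93574242e-01,  1.13178234e-01, -1.48705514e-04]), 'contact_force': array([-0.37932641,  0.19028231,  0.16987033]), 'moment': array([-0.02183377, -0.04280599,  0.01565939]), 'grip_width': 0.0851565851235217}
top 374.5838089542199 374.5838089542199 264.6515875699576 198.96561169806373 [0.39741033 0.00353031 0.94812136] [ 0.71289858  0.05455203 -0.07630995 -0.69496509] dict_keys(['pixels', 'z_map', 'fx', 'fy', 'cx', 'cy', 'origin', 'attitude'])
side 371.82388172536423 371.82388172536423 258.181956459193 186.19812234319284 [ 0.51560021 -0.51514605  0.67705273] [ 0.93842793  0.34300437 -0.01259941 -0.03927183] dict_keys(['pixels', 'z_map', 'fx', 'fy', 'cx', 'cy', 'origin', 'attitude'])
```

View pics/top0.png

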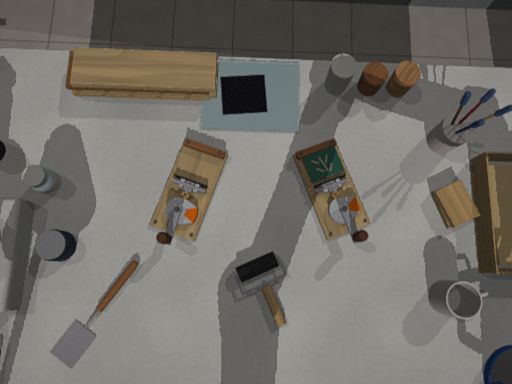

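View pics/side0.png

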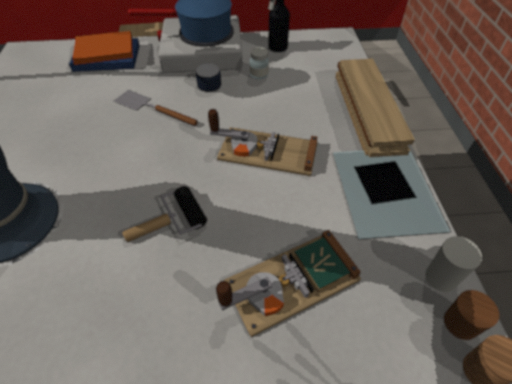

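The loaded clamp is the one on the right in the top view: block at about (323,165), cam at about (343,208), handle at about (360,236). In the side view its handle is at (224,292). I'll enlarge both.

```bash
cat > h.py <<'E'
import numpy as np
from scipy.spatial.transform import Rotation as R
def ray(i,u,v):
    q=i["attitude"];Rm=R.from_quat([q[1],q[2],q[3],q[0]])
    return Rm.apply([(u-i["cx"])/i["fx"],-(v-i["cy"])/i["fy"],-1.]),np.array(i["origin"])
def atz(i,u,v,z):
    d,o=ray(i,u,v);return o+d*(z-o[2])/d[2]
def dep(i,u,v):
    d,o=ray(i,u,v);return o+d*i["z_map"][int(round(v)),int(round(u))]
E
python3 - <<'E'
import pickle,cv2
for n,(x,y,w,h) in dict(top=(280,130,100,120),side=(205,225,160,110)).items():
    i=pickle.load(open(n+".pkl","rb"));c=i["pixels"][y:y+h,x:x+w]
    cv2.imwrite(f"pics/{n}c.png",cv2.resize(c,None,fx=5,fy=5,interpolation=cv2.INTER_CUBIC))
E
```

```text
(no output)
```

View pics/topc.png

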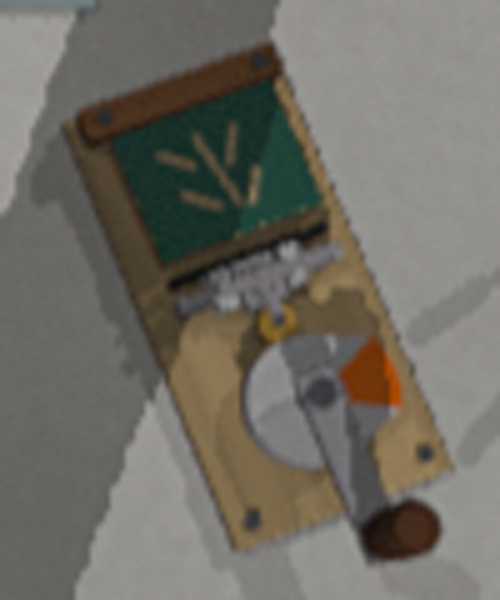

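View pics/sidec.png

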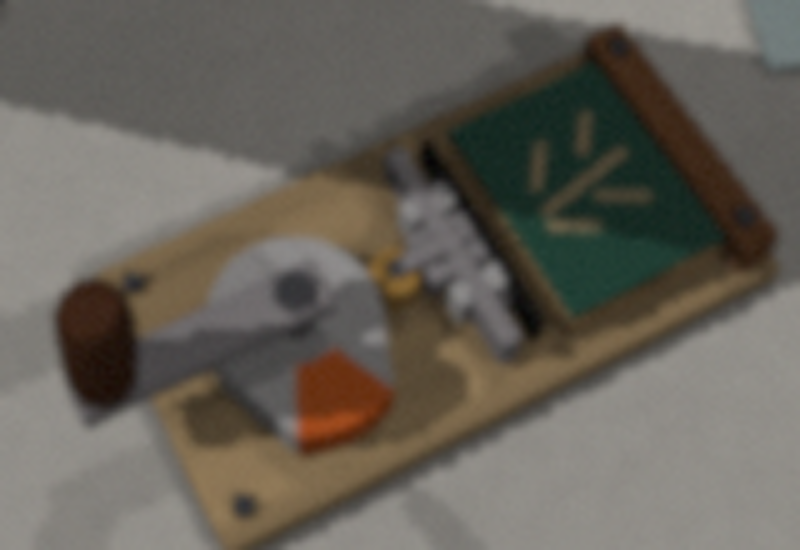

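```bash
python3 - <<'E'
import pickle,numpy as np
from h import *
t=pickle.load(open("top.pkl","rb"));s=pickle.load(open("side.pkl","rb"))
T=lambda a,b:(280+(a-2)/5,130+(b-2)/5)
S=lambda a,b:(205+(a-2)/5,225+(b-2)/5)
sh=atz(t,*T(321,390),.053);print("shaft",sh,atz(s,*S(296,290),.053),dep(t,*T(321,390)))
print("handle top",atz(t,*T(415,528),.112),dep(t,*T(415,528)),"side top",atz(s,*S(95,300),.112))
L=[atz(t,*T(*p),.012) for p in[(235,550),(67,122),(452,467)]];print(L)
Ls=[atz(s,*S(*p),.012) for p in[(220,545),(775,265)]];print(Ls)
for a,b in((L[0],L[1]),(L[2],L[0]),Ls):
    d=b-a;print(np.degrees(np.arctan2(d[1],d[0])),np.linalg.norm(d))
b=atz(t,*T(221,175),.030);d=b-sh;print("block",b,np.linalg.norm(d[:2]),np.degrees(np.arctan2(d[1],d[0])))
# handle points cloud above z .06
v,u=np.mgrid[225:245,345:375]
P=np.array([dep(t,a,c) for a,c in zip(u.ravel(),v.ravel())]);m=P[:,2]>.105;print(m.sum(),P[m].mean(0),P[m].min(0),P[m].max(0))
v,u=np.mgrid[275:312,212:236]
P=np.array([dep(s,a,c) for a,c in zip(u.ravel(),v.ravel())]);m=P[:,2]>.107;print(m.sum(),P[m].mean(0),P[m].min(0),P[m].max(0))
E
```

```text
shaft [ 0.54973322 -0.21581327  0.053     ] [ 0.54827482 -0.21767076  0.053     ] [ 0.54938408 -0.21531051  0.05505171]
handle top [ 0.47788774 -0.24293187  0.112     ] [ 0.4779351  -0.24307691  0.11150793] side top [ 0.47973931 -0.243786    0.112     ]
[array([ 0.47417168, -0.18106721,  0.012     ]), array([ 0.69478067, -0.09472286,  0.012     ]), array([ 0.51895645, -0.29216057,  0.012     ])]
[array([ 0.51502132, -0.29149761,  0.012     ]), array([ 0.73620483, -0.20334454,  0.012     ])]
21.37492107731144 0.23690436003335585
111.95571072791188 0.1197806758846515
21.729838958742473 0.238103145191617
block [ 0.66348485 -0.17189212  0.03      ] 0.12193646680242934 21.112292538560443
92 [ 0.47848618 -0.23955232  0.12042803] [ 0.39741033 -0.25370384  0.10500185] [0.49046785 0.00353031 0.94812136]
153 [ 0.47952301 -0.25279431  0.12204152] [ 0.46701211 -0.51514605  0.10735782] [ 0.51560021 -0.23652295  0.67705273]
```

Clamp yaw is about 21.6° and the shaft is at about (0.549, -0.2165). The handle is at (0.4785, -0.243), which puts the cam at about 0.21 rad. At 1.8 rad the handle should be at about (0.5766, -0.286). I'll move above the handle and turn the jaws to the mid-arc tangent.

Request:
{"fn": "step_arm", "kwargs": {"steps": [{"slide": [39,-31,0],"turn": [0,0,-0.13],"grip": 1},{"slide": [78,-62,0],"turn": [0,0,-0.26],"grip": 1},{"slide": [117,-93,0],"turn": [0,0,-0.39],"grip": 1},{"slide": [156,-124,0],"turn": [0,0,-0.52],"grip": 1},{"slide": [195,-155,0],"turn": [0,0,-0.65],"grip": 1}]}}

```text
t: 0.6
ee_pos: [0.3078, -0.4609, 0.2311]
orientation: [-0.0, 0.904, 0.427, -0.0]
contact_force: [0.1, -1.1, 0.3]
grip_width: 0.0854
```

```bash
cat > go.py <<'E'
import sys
from cell import ctrl
from h import *
o=ctrl.observe();q=o["orientation"];Rm=R.from_quat([q[1],q[2],q[3],q[0]]);M=Rm.as_matrix()
np.set_printoptions(precision=4,suppress=True)
print("t",o["t"],"pos",o["ee_pos"],"F",o["contact_force"],"w",o["grip_width"]);print("tool x",M[:,0],"y",M[:,1],"z",M[:,2]);print("j",o["joint_positions"])
for a in sys.argv[1:]:
    p=np.array(eval(a));print(a,"slide mm",1000*M.T@(p-o["ee_pos"]))
yaw=np.radians(336);yd=np.array([np.cos(yaw),np.sin(yaw),0]);z=np.array([0,0,-1.]);D=np.c_[np.cross(yd,z),yd,z]
print("turn",R.from_matrix(M.T@D).as_rotvec())
E
python3 go.py "[.4785,-.2433,.2]"
```

```text
t 0.6 pos [ 0.3078 -0.4609  0.2311] F [ 0.1144 -1.1072  0.2796] w 0.08543435495852435
tool x [ 0.6356  0.772  -0.    ] y [ 0.772  -0.6356 -0.0003] z [-0.0003  0.0002 -1.    ]
j [ 1.1259  0.2878 -0.2704  1.8118  0.0874  1.0539  0.134 ]
[.4785,-.2433,.2] slide mm [276.524   -6.5142  31.0892]
turn [-0.0003 -0.     -0.2699]
```

Request:
{"fn": "step_arm", "kwargs": {"steps": [{"slide": [49,-1,0],"turn": [0,0,-0.07],"grip": 1},{"slide": [98,-2,0],"turn": [0,0,-0.14],"grip": 1},{"slide": [147,-3,0],"turn": [0,0,-0.21],"grip": 1},{"slide": [196,-5,10],"turn": [0,0,-0.27],"grip": 1},{"slide": [243,-6,20],"turn": [0,0,-0.27],"grip": 1}]}}

```text
t: 1.1
ee_pos: [0.4587, -0.2704, 0.2112]
orientation: [0.0, 0.84, 0.543, 0.0]
contact_force: [0.5, -0.8, -0.7]
grip_width: 0.0856
```

```bash
python3 go.py "[.4785,-.2433,.2]"
```

```text
t 1.1 pos [ 0.4587 -0.2704  0.2112] F [ 0.528  -0.7915 -0.6821] w 0.08555528480453638
tool x [ 0.4105  0.9119 -0.0002] y [ 0.9119 -0.4105  0.0007] z [ 0.0006 -0.0004 -1.    ]
j [ 0.8139  0.2899 -0.437   1.8758  0.1439  1.0058 -0.1072]
[.4785,-.2433,.2] slide mm [32.848   6.9381 11.249 ]
turn [ 0.0007  0.0002 -0.0041]
```

Request:
{"fn": "step_arm", "kwargs": {"steps": [{"slide": [33,7,20],"turn": [0,0,0],"grip": 1},{"slide": [33,7,40],"turn": [0,0,0],"grip": 1},{"slide": [33,7,60],"turn": [0,0,0],"grip": 1},{"slide": [33,7,71],"turn": [0,0,0],"grip": 1},{"slide": [33,7,71],"turn": [0,0,0],"grip": 1}]}}

```text
t: 1.6
ee_pos: [0.4765, -0.2447, 0.1387]
orientation: [-0.002, 0.84, 0.542, -0.001]
contact_force: [-0.4, 0.7, 0.1]
grip_width: 0.0853
```

```bash
python3 go.py "[.4785,-.2433,.069]"; python3 - <<'E'
from cell import ctrl
import cv2,pickle
from h import *
i=ctrl.get_image("wrist");pickle.dump(i,open("wrist.pkl","wb"));cv2.imwrite("pics/w1.png",i["pixels"])
E
```

```text
t 1.6 pos [ 0.4765 -0.2447  0.1387] F [-0.412   0.6948  0.0615] w 0.08534583145355552
tool x [0.4116 0.9113 0.0001] y [ 0.9113 -0.4116 -0.0038] z [-0.0034  0.0017 -1.    ]
j [ 0.739   0.3845 -0.4288  1.9391  0.2059  0.8642 -0.2214]
[.4785,-.2433,.069] slide mm [ 2.1227  1.5465 69.6638]
turn [-0.0038 -0.0002 -0.0054]
```

View pics/w1.png

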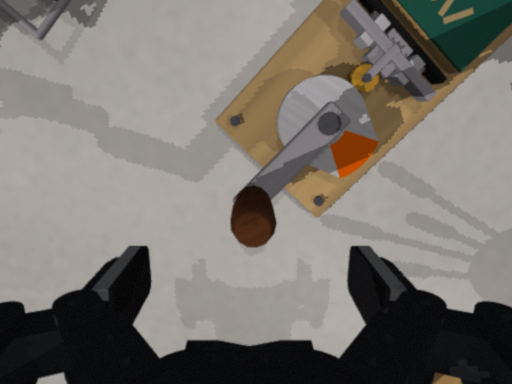

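```bash
python3 - <<'E'
import pickle
from h import *
i=pickle.load(open("wrist.pkl","rb"))
print(atz(i,253,228,.112),dep(i,253,228),atz(i,330,122,.054),dep(i,330,122),atz(i,259,192,.054))
E
```

```text
[ 0.47954953 -0.24480418  0.112     ] [ 0.47989638 -0.24398496  0.1143293 ] [ 0.54950994 -0.21700027  0.054     ] [ 0.54906921 -0.21668325  0.05625558] [ 0.48603643 -0.24196012  0.054     ]
```

The wrist view shows the handle top at (253,228) and the shaft at (330,122). Both agree with the earlier fix to within 1–2 mm. I'll descend and grip.

Request:
{"fn": "step_arm", "kwargs": {"steps": [{"slide": [1,2,25],"turn": [0,0,0],"grip": 1},{"slide": [1,2,50],"turn": [0,0,0],"grip": 1},{"slide": [1,2,68],"turn": [0,0,0],"grip": 1},{"slide": [1,2,69],"turn": [0,0,0],"grip": 1},{"slide": [1,2,69],"turn": [0,0,0],"grip": 1}]}}

```text
t: 2.15
ee_pos: [0.4806, -0.2454, 0.0723]
orientation: [0.001, 0.84, 0.542, 0.0]
contact_force: [0.1, -0.2, -0.2]
grip_width: 0.0855
```

Request:
{"fn": "step_arm", "kwargs": {"steps": [{"slide": [0,0,0],"turn": [0,0,0],"grip": 0.4},{"slide": [0,0,0],"turn": [0,0,0],"grip": 0.2},{"slide": [0,0,0],"turn": [0,0,0],"grip": 0.1},{"slide": [0,0,0],"turn": [0,0,0],"grip": 0},{"slide": [0,0,0],"turn": [0,0,0],"grip": 0}], "newtons": 40}}

```text
t: 2.65
ee_pos: [0.4796, -0.2449, 0.0719]
orientation: [-0.0, 0.84, 0.542, -0.0]
contact_force: [-3.3, 1.1, 5.0]
grip_width: 0.0257
```

```bash
python3 go.py "[.479,-.2438,.069]"
```

```text
t 2.65 pos [ 0.4796 -0.2449  0.0719] F [-3.2936  1.0712  5.0448] w 0.025663381019047325
tool x [ 0.4115  0.9114 -0.0007] y [ 0.9114 -0.4115 -0.0006] z [-0.0009 -0.0003 -1.    ]
j [ 0.7025  0.4795 -0.3942  1.9851  0.2706  0.728  -0.2795]
[.479,-.2438,.069] slide mm [ 0.7862 -1.0258  2.9331]
turn [-0.0006  0.0007 -0.0053]
```

Gripped, with an opening of 25.7 mm. Next I'll work out the arc.

```bash
python3 - <<'E'
import numpy as np
X=np.array([.4115,.9114]);Y=np.array([.9114,-.4115])
for c in range(4):
    a0=201.7+c*22.5
    f=lambda a:75*np.array([np.cos(np.radians(a)),np.sin(np.radians(a))])
    print([[round(float(X@(f(a0+4.5*k)-f(a0))),1),round(float(Y@(f(a0+4.5*k)-f(a0))),1)] for k in range(1,6)])
E
```

```text
[[-3.9, 4.4], [-7.5, 9.1], [-10.7, 14.0], [-13.5, 19.2], [-15.8, 24.6]]
[[-1.9, 5.6], [-3.4, 11.3], [-4.5, 17.0], [-5.1, 22.9], [-5.2, 28.8]]
[[0.3, 5.9], [1.1, 11.7], [2.4, 17.5], [4.1, 23.1], [6.2, 28.6]]
[[2.6, 5.3], [5.5, 10.4], [8.9, 15.2], [12.6, 19.8], [16.7, 24.0]]
```

Request:
{"fn": "step_arm", "kwargs": {"steps": [{"slide": [-3.9,4.4,0],"turn": [0,0,0],"grip": 0},{"slide": [-7.5,9.1,0],"turn": [0,0,0],"grip": 0},{"slide": [-10.7,14,0],"turn": [0,0,0],"grip": 0},{"slide": [-13.5,19.2,0],"turn": [0,0,0],"grip": 0},{"slide": [-15.8,24.6,0],"turn": [0,0,0],"grip": 0}]}}

```text
t: 3.15
ee_pos: [0.4947, -0.2683, 0.0719]
orientation: [-0.002, 0.84, 0.543, -0.001]
contact_force: [-4.7, 3.4, 7.1]
grip_width: 0.0258
```

```bash
cat > ang.py <<'E'
from cell import ctrl
import numpy as np
o=ctrl.observe();d=o["ee_pos"][:2]-[.549,-.2167];a=np.degrees(np.arctan2(d[1],d[0]))%360
print(o["t"],o["ee_pos"],"r",np.hypot(*d),"ang",a,"cam",np.radians(a-21.6-167),"F",o["contact_force"],o["grip_width"])
E
python3 ang.py
```

```text
3.15 [ 0.49473965 -0.26826013  0.07186462] r 0.07485072904829698 ang 223.53830171087364 cam 0.6097883999099131 F [-4.740921    3.35990536  7.07423529] 0.02578630525491445
```

Forces are low and the radius holds at 75 mm, so I'll continue.

Request:
{"fn": "step_arm", "kwargs": {"steps": [{"slide": [-1.9,5.6,0],"turn": [0,0,0],"grip": 0},{"slide": [-3.4,11.3,0],"turn": [0,0,0],"grip": 0},{"slide": [-4.5,17,0],"turn": [0,0,0],"grip": 0},{"slide": [-5.1,22.9,0],"turn": [0,0,0],"grip": 0},{"slide": [-5.2,28.8,0],"turn": [0,0,0],"grip": 0}]}}

```text
t: 3.65
ee_pos: [0.5182, -0.2848, 0.0718]
orientation: [-0.002, 0.84, 0.543, -0.002]
contact_force: [-7.1, 4.0, 8.8]
grip_width: 0.026
```

```bash
python3 ang.py
```

```text
3.65 [ 0.51815723 -0.28479846  0.07180202] r 0.0747574529822146 ang 245.63354749880483 cam 0.9954231879467211 F [-7.0950891   3.98535385  8.78960877] 0.025969960825898402
```

Request:
{"fn": "step_arm", "kwargs": {"steps": [{"slide": [0.3,5.9,0],"turn": [0,0,0],"grip": 0},{"slide": [1.1,11.7,0],"turn": [0,0,0],"grip": 0},{"slide": [2.4,17.5,0],"turn": [0,0,0],"grip": 0},{"slide": [4.1,23.1,0],"turn": [0,0,0],"grip": 0},{"slide": [6.2,28.6,0],"turn": [0,0,0],"grip": 0}]}}

```text
t: 4.15
ee_pos: [0.5455, -0.2914, 0.0718]
orientation: [-0.003, 0.84, 0.542, -0.003]
contact_force: [-7.4, 3.9, 9.5]
grip_width: 0.0263
```

```bash
python3 ang.py
```

```text
4.15 [ 0.54553692 -0.29137601  0.07178733] r 0.07475627129093794 ang 267.34482655627306 cam 1.374356492318833 F [-7.3785909   3.91822579  9.48864985] 0.026251737193321432
```

Request:
{"fn": "step_arm", "kwargs": {"steps": [{"slide": [2.6,5.3,0],"turn": [0,0,0],"grip": 0},{"slide": [5.5,10.4,0],"turn": [0,0,0],"grip": 0},{"slide": [8.9,15.2,0],"turn": [0,0,0],"grip": 0},{"slide": [12.6,19.8,0],"turn": [0,0,0],"grip": 0},{"slide": [16.7,24,0],"turn": [0,0,0],"grip": 0}]}}

```text
t: 4.65
ee_pos: [0.5751, -0.2867, 0.0718]
orientation: [-0.002, 0.84, 0.542, -0.002]
contact_force: [-7.1, 1.3, 8.9]
grip_width: 0.0258
```

Request:
{"fn": "step_arm", "kwargs": {"steps": [{"slide": [0,0,0],"turn": [0,0,0],"grip": 0},{"slide": [0,0,0],"turn": [0,0,0],"grip": 0},{"slide": [0,0,0],"turn": [0,0,0],"grip": 0},{"slide": [0,0,0],"turn": [0,0,0],"grip": 0},{"slide": [0,0,0],"turn": [0,0,0],"grip": 0}]}}

```text
t: 5.15
ee_pos: [0.577, -0.2859, 0.0719]
orientation: [-0.001, 0.84, 0.543, -0.0]
contact_force: [-2.4, 1.7, 4.6]
grip_width: 0.026
```

```bash
python3 ang.py;  python3 - <<'E'
from cell import ctrl
import cv2
i=ctrl.get_image("side")["pixels"];cv2.imwrite("pics/s2.png",cv2.resize(i[200:340,190:380],None,fx=4,fy=4,interpolation=cv2.INTER_CUBIC))
E
```

```text
5.15 [ 0.57699704 -0.28585428  0.07192054] r 0.07460662416792188 ang 292.040514844854 cam 1.8053775640007732 F [-2.379964    1.71400344  4.58276257] 0.026026245943109053
```

View pics/s2.png

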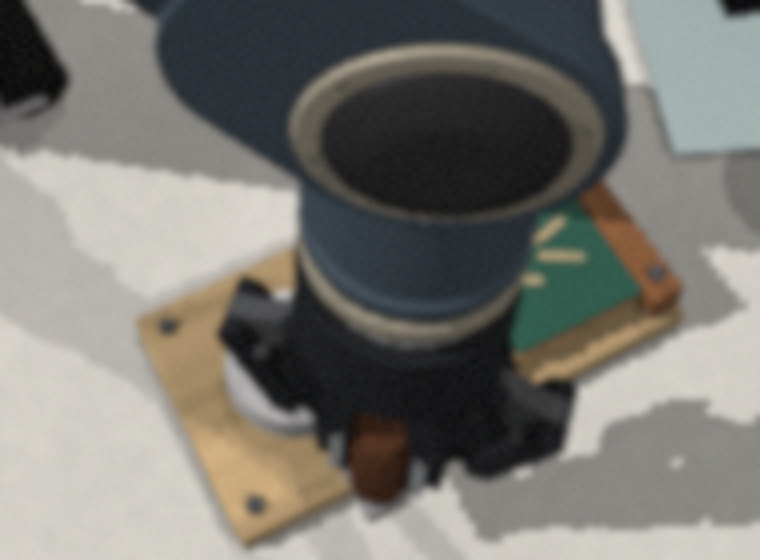

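The side view shows the handle at crop (380,460) between the fingers and the block in its bed. The cam is at about 1.8 rad. I'll open and retreat upwards.

Request:
{"fn": "step_arm", "kwargs": {"steps": [{"slide": [0,0,0],"turn": [0,0,0],"grip": 0.5},{"slide": [0,0,0],"turn": [0,0,0],"grip": 1},{"slide": [0,0,0],"turn": [0,0,0],"grip": 1},{"slide": [0,0,0],"turn": [0,0,0],"grip": 1},{"slide": [0,0,0],"turn": [0,0,0],"grip": 1}]}}

```text
t: 5.7
ee_pos: [0.5774, -0.2869, 0.0712]
orientation: [0.0, 0.84, 0.542, -0.0]
contact_force: [0.6, 0.9, -0.6]
grip_width: 0.0856
```

Request:
{"fn": "step_arm", "kwargs": {"steps": [{"slide": [0,0,-15],"turn": [0,0,0],"grip": 1},{"slide": [0,0,-40],"turn": [0,0,0],"grip": 1},{"slide": [0,0,-70],"turn": [0,0,0],"grip": 1},{"slide": [0,0,-100],"turn": [0,0,0],"grip": 1},{"slide": [0,0,-130],"turn": [0,0,0],"grip": 1}]}}

```text
t: 6.2
ee_pos: [0.5775, -0.2867, 0.2038]
orientation: [0.001, 0.84, 0.543, 0.0]
contact_force: [1.2, -0.0, 0.0]
grip_width: 0.0853
```

Request:
{"fn": "step_arm", "kwargs": {"steps": [{"slide": [-30,0,0],"turn": [0,0,0],"grip": 1},{"slide": [-60,0,0],"turn": [0,0,0],"grip": 1},{"slide": [-90,0,0],"turn": [0,0,0],"grip": 1},{"slide": [-120,0,0],"turn": [0,0,0],"grip": 1},{"slide": [-120,0,0],"turn": [0,0,0],"grip": 1}]}}

```text
t: 6.7
ee_pos: [0.5248, -0.4022, 0.2022]
orientation: [0.001, 0.842, 0.539, -0.001]
contact_force: [-0.8, -0.2, 0.5]
grip_width: 0.0853
```

```bash
python3 - <<'E'
from cell import ctrl
import cv2,pickle,numpy as np
o=ctrl.observe();print(o["t"],o["ee_pos"],o["contact_force"],o["joint_vel"].round(3))
for n in("side","wrist","top"):
    i=ctrl.get_image(n);pickle.dump(i,open(n+"3.pkl","wb"))
    p=i["pixels"]
    if n=="side":p=p[200:340,190:380]
    if n=="top":p=p[120:260,270:400]
    cv2.imwrite(f"pics/{n}3.png",p if n=="wrist" else cv2.resize(p,None,fx=4,fy=4,interpolation=cv2.INTER_CUBIC))
E
```

```text
6.7 [ 0.52477528 -0.40221193  0.20223246] [-0.77152523 -0.15303552  0.46105181] [-0.038 -0.005 -0.055  0.021 -0.035 -0.006 -0.029]
```

View pics/side3.png

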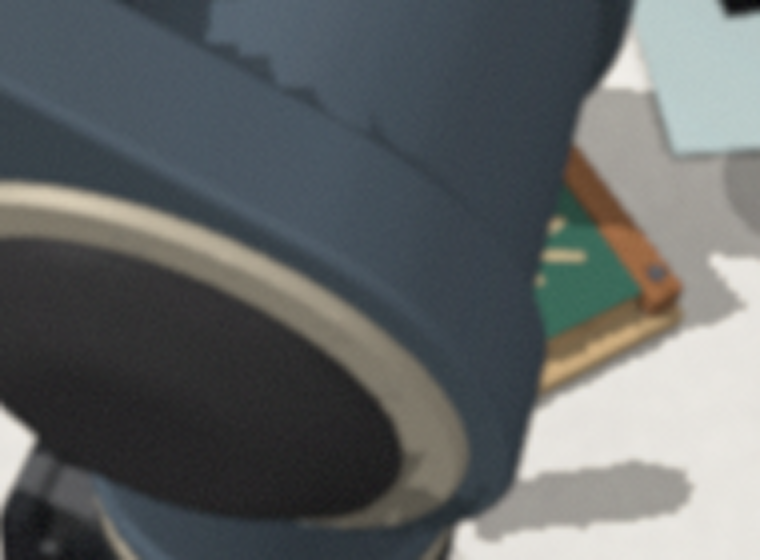

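View pics/wrist3.png

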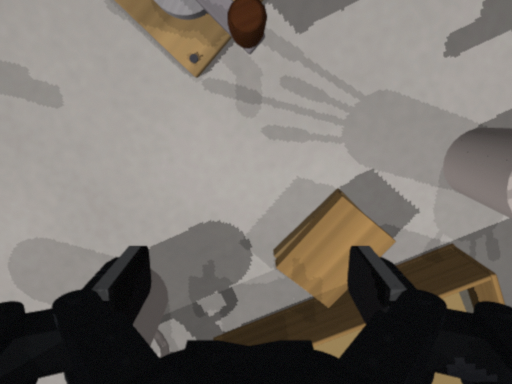

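View pics/top3.png

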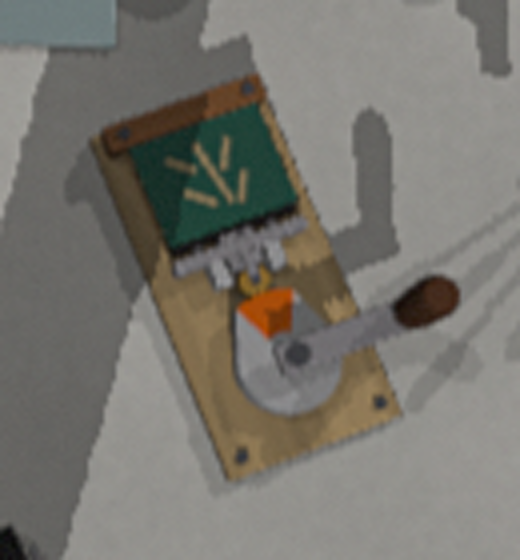

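The top view shows the roller at crop (255,280) on the orange flat (columns 237–295). The crank is perpendicular to the clamp, and the block is flat between jaw and fence. The gripper is clear.

```bash
python3 - <<'E'
import pickle
from h import *
t=pickle.load(open("top3.pkl","rb"))
p=atz(t,270+(434-1.5)/4,120+(298-1.5)/4,.112);d=p-[.549,-.2167,.112];print(p,np.hypot(*d[:2]),"cam",np.radians(np.degrees(np.arctan2(d[1],d[0]))%360-188.6))
b=atz(t,270+215/4,120+176/4,.03);d=b[:2]-[.549,-.2167];c,s=np.cos(.377),np.sin(.377);print("block",d@[c,s],d@[-s,c])
from cell import ctrl
print(ctrl.sign_off())
E
```

```text
[ 0.57334197 -0.28144168  0.112     ] 0.06916658205990178 cam 1.780332907480769
block 0.12445499745184571 -0.0009577646705412916
the job is handed in; nothing more can be done
None
```

I gripped the loaded clamp's handle at 40 N and cranked it counter-clockwise about 90°. I then let go, moved the arm well clear and handed the job in. The clock read about 7 s at my last check, against the 29 s limit.

**Cam angle:** it came out at about 1.81 rad from the gripper position before release. From the last top picture after release it was about 1.78 rad. Both are well inside the 1.35–2.25 rad range, and the picture shows the roller on the orange flat.

**Block:** it looks flat in its bed, at about x = 124 mm and y = −1 mm in the clamp frame, inside the limits. Its height and tilt were only judged by eye.

**Contact:** the last wrist force reading was about 1 N with the gripper open and clear. The highest reading at the end of any move was about 13 N.

**What did not agree:** in that last picture the handle measured 69 mm from the shaft instead of 75 mm. I put this down to a rough reading of the handle's top, because the gripper had followed a 75 mm radius throughout. The last side and wrist views were no help in checking the cam, because the arm blocked the side view and the wrist camera had moved away from it.

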